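# Find the shaker's loose deck bolt and hold its cap open

### The arm

A 6-joint arm with a two-finger parallel gripper is mounted at the origin on a cart in front of the work surface, level with it; the furniture and walls round the work are solid. World frame = base frame: x ahead of the robot, y to its left, z up, the work surface at z = 0. Lengths are in m, angles in rad, forces in N, time in s.
With the tool pointing down it reaches from about 0.375 to 0.9 m from the base axis. Payload 3.1 kg.
Tool frame: the origin (TCP) lies where the fingers leave the gripper's body, on its centre line; the fingertips stand 73 mm ahead of it and the grasp point (between the pads) lies 54 mm ahead of it; z points along the fingers, y is the line along which they close (so a half turn about z gives the same grasp; the last joint's range is limited). The gripper opens to 85 mm and grips with 20 to 120 N. Pads are 22 mm wide; open, the fingers measure 114 mm over their backs; the gripper's body (76 mm by 85 mm) begins 54 mm behind the grasp point. The pads swing forward as they close: fully open they stand 13 mm farther back than shut.
Start: joints at [1.099, 0.527, 1.433, -0, 1.181, -0.178], TCP at [0.181, 0.598, 0.304] pointing down, gripper open.
Joint ranges: [-3.08, 3.08], [-0.75, 2.2], [0.22, 2.44], [-1.43, 4.57], [0, 2.65], [-2.85, 2.85]. Speed limits (rad/s): [2.79, 2.79, 3.14, 3.14, 3.14, 3.14].

### API

Orientations are given as a unit quaternion [x, y, z, w].
In Python, from station import manip gives the robot as it stands.
- The arm moves only by the shell command python3 -m crank 'ROWS' [FORCE]. ROWS is JSON, a list of rows, each an object with "dp": the shift along the tool's x, y, z normalised to -1 to 1, where 1 is 50 cm, a list of three; "delta_rot": the turn, a rotation vector about the tool's x, y, z normalised to -1 to 1, where 1 is 2 pi rad, a list of three; "fingers": the opening, from -1 (shut) to 1 (fully open). A call has 1 to 12 rows; each row shifts and turns the commanded pose from where the row before left it, along the tool's axes as they then stand; what a row does not reach is not made up. A row lasts 1/12 s, in which the tool goes at most 41.7 mm and 7.16 degrees, less where a joint would pass 70% of its speed; a pose out of reach is approached as far as the arm can. A call with a number of a shift or a turn outside -1 to 1 is refused whole. A call with a gripper value outside its range is refused whole. The fingers move at their own pace and stop on an object; FORCE is the grip in N (left out, the last holds). Time passes only in rows, so rows that do not move let the fingers close. It gives the time, the measured TCP pose, the force, the opening and the grip force at its end, in the units of the state.
- manip.sense(): the state, without advancing time (a new reading comes with each control period).
- manip.snapshot(name): name is "scene" or "side" or "wrist"; returns (picture, depth): 400x640x3 uint8, red, green, blue; 400x640 float32, m along the optical axis (not along the pixel's ray), 0 where there is no reading.
- manip.camera_model(name): a dict with "fx", "fy", "cx", "cy" (pixels), "k1" (the pictures are not rectified: a ray, as slopes to the right and down, at radius r is drawn at 1 + k1 r^2 times it, then the intrinsics apply), "origin" and "attitude" of the camera in the world. Camera axes: x right, y up, looking along -z (the intrinsics and any distortion apply to the point x, -y, -z); pixel columns grow to the right and rows downward; lengths in m; the calibration is good to about 2 mm. A picture is of the moment at which its call begins: read the wrist's pose just before it. camera_model takes no time and is no camera call; for the wrist camera it gives the pose at the moment of the call.
- manip.sign_off(): hands the job in; it is judged then, once.
The state is a dict: "t": time; "q": joint angles; "qd": joint speeds; "tau": joint torques, N m; "tcp_pos": TCP position; "tool_rot": TCP orientation; "force": force on the tool from outside, world axes, zero at the start; "ft_torque": the same for the moment, N m; "finger_gap": opening from 0.0 (shut) to 1.0 (fully open); "gripper_force": force on a finger pad.
Only numpy, scipy, OpenCV 4.12 (cv2) and the standard library are available. Lean on these libraries where they do the work, as an engineer would, in place of code of your own. Each camera call takes 0.05 s, during which the arm holds its last target. There are 200 camera calls.

### The job

This bench shaker rattled on its last run: the aluminium tube block has crept out of its corner up against the bolt caps, and one of the three deck bolts under the blue flip caps has worked loose. Push the block back home, square and flat against both the rear and the left stop rail, then with all caps shut tap down on the three caps one after the other, left, middle, right, to feel which bolt gives. Finally swing the loose bolt's cap up by its tab until it stands about upright and finish while still holding it open there with the fingers, so that I can get the wrench on the bolt; leave the two tight bolts' caps shut and the things lying around untouched.

Things in the scene. Friction and masses are not known exactly. Their poses are not given: they have to be found in the camera images.
- shaker: Fixed white bench shaker, 230 x 246 mm, grey deck 75 mm above the worktop. Origin: centre of its underside at worktop height; x from control panel (front) to rear, y left, z up. Blue-capped bolts along the deck's front edge; two aluminium stop rails 36 mm tall: rear rail's face at x = +85 mm (y -92 to +112), left rail's face at y = +98 mm (x 0 to +85).
- block_centre (a point): Centre (half-way up) of the loose aluminium tube block, 70 (x) x 110 (y) x 55 mm tall, 0.55 to 0.9 kg; three capped tubes (rear row) stand 13 mm above it. It slides on the deck (friction about 0.35). Home against both rails this point is at (50, 43, 102.5) mm in the shaker frame, axes parallel. At the start 27-35 mm too far forward, 15-55 mm too far right, turned up to 7 degrees; its front is 3 mm or more behind the tabs.
- mount_left: The left deck bolt's grey base (35 mm across) with its cap; shaker x = -83, y = +75 mm. Origin on the bolt's axis at deck height, axes as the shaker's. Pressed down, a tight one stands firm (under 1.5 mm at 10 N); the loose one sinks up to 6 mm against a light spring (about 5 N at its hard stop) and springs back when released.
- bolt_left: The left bolt itself, steel hexagon head 15 mm across, hidden under the shut cap; origin and axes as the mount's. A tight bolt bears on its nut inside the base, the loose one bears on nothing.
- cap_left (a joint): Opening angle of the left blue cap in rad: 0 shut, 1.57 upright, 2.0 its limit. The hinge runs along the mount's y axis at the cap's front edge, the tab faces the rear; opening lifts the tab up and swings it over toward the front. A weak spring shuts the cap when let go.
- hinge_left (a point): A point on the left cap's hinge axis, mid-width: 20 mm in front of the bolt's axis (shaker -x), 13 mm above the deck. Axes as the shaker's.
- cap_top_left (a point): Centre of the top of the left blue cap (34 x 34 mm square, 18 mm tall), 31 mm above the deck when shut: the place to tap.
- tab_left (a point): Grip point on the left cap's pull tab, a bar 10 mm wide (along the hinge axis) and 10 mm high sticking out 36 mm from the cap's rear side, level when shut. The point is 9 mm from its end, 64 mm behind and 12 mm above the hinge, 25 mm above the deck. Pinched across its width it can turn between the finger pads as the cap swings.
- mount_middle: The middle deck bolt's grey base (35 mm across) with its cap; shaker x = -83, y = 0 mm. Origin on the bolt's axis at deck height, axes as the shaker's. Pressed down, a tight one stands firm (under 1.5 mm at 10 N); the loose one sinks up to 6 mm against a light spring (about 5 N at its hard stop) and springs back when released.
- bolt_middle: The middle bolt itself, steel hexagon head 15 mm across, hidden under the shut cap; origin and axes as the mount's. A tight bolt bears on its nut inside the base, the loose one bears on nothing.
- cap_middle (a joint): Opening angle of the middle blue cap in rad: 0 shut, 1.57 upright, 2.0 its limit. The hinge runs along the mount's y axis at the cap's front edge, the tab faces the rear; opening lifts the tab up and swings it over toward the front. A weak spring shuts the cap when let go.
- hinge_middle (a point): A point on the middle cap's hinge axis, mid-width: 20 mm in front of the bolt's axis (shaker -x), 13 mm above the deck. Axes as the shaker's.
- cap_top_middle (a point): Centre of the top of the middle blue cap (34 x 34 mm square, 18 mm tall), 31 mm above the deck when shut: the place to tap.
- tab_middle (a point): Grip point on the middle cap's pull tab, a bar 10 mm wide (along the hinge axis) and 10 mm high sticking out 36 mm from the cap's rear side, level when shut. The point is 9 mm from its end, 64 mm behind and 12 mm above the hinge, 25 mm above the deck. Pinched across its width it can turn between the finger pads as the cap swings.
- mount_right: The right deck bolt's grey base (35 mm across) with its cap; shaker x = -83, y = -75 mm. Origin on the bolt's axis at deck height, axes as the shaker's. Pressed down, a tight one stands firm (under 1.5 mm at 10 N); the loose one sinks up to 6 mm against a light spring (about 5 N at its hard stop) and springs back when released.
- bolt_right: The right bolt itself, steel hexagon head 15 mm across, hidden under the shut cap; origin and axes as the mount's. A tight bolt bears on its nut inside the base, the loose one bears on nothing.
- cap_right (a joint): Opening angle of the right blue cap in rad: 0 shut, 1.57 upright, 2.0 its limit. The hinge runs along the mount's y axis at the cap's front edge, the tab faces the rear; opening lifts the tab up and swings it over toward the front. A weak spring shuts the cap when let go.
- hinge_right (a point): A point on the right cap's hinge axis, mid-width: 20 mm in front of the bolt's axis (shaker -x), 13 mm above the deck. Axes as the shaker's.
- cap_top_right (a point): Centre of the top of the right blue cap (34 x 34 mm square, 18 mm tall), 31 mm above the deck when shut: the place to tap.
- tab_right (a point): Grip point on the right cap's pull tab, a bar 10 mm wide (along the hinge axis) and 10 mm high sticking out 36 mm from the cap's rear side, level when shut. The point is 9 mm from its end, 64 mm behind and 12 mm above the hinge, 25 mm above the deck. Pinched across its width it can turn between the finger pads as the cap swings.
- cup: Sample container with a red lid, 47 mm across, 66 mm tall; a bystander. Origin: centre of its underside.
- jar: Black screw-cap jar, 65 mm across, 97 mm tall; a bystander. Origin: centre of its underside.
- marker: Black marker pen, 138 mm long, 20 mm high; a bystander lying on the worktop. Origin: centre of its underside; it lies along its y axis.
- wrench: Steel wrench, 150 mm long, 8 mm high, lying ready for the colleague; a bystander. Origin: centre of its underside; it lies along its x axis.
Things that resemble listed ones, but are neither listed nor needed, are in the scene too. What is shaped like the part that bears block_centre but pink is not meant.

How it is judged:
By the outcome, as a careful person would: the job done as asked, in the order asked, and still so for the second after the job is handed in, while the arm keeps its last pose, push and grip.
It also fails if it takes over 64 s, if anything falls off the work surface, if the arm or the gripper's body presses on something with over 40 N, if the wrist force passes 120 N, or if a joint passes its speed limit or range.

## Working session

There is one attempt and no reset: what is moved stays moved. The work goes in short steps, Python scripts to look and compute and a shell command to move; the robot and the scene stay as the last step left them, time stands still between calls to the robot, and variables do not carry over. Pictures are saved under pics/ and viewed, at most 10 in all, crops included, and the job is handed in when it is done.

```bash
ls; mkdir -p pics
cat > h.py <<'E'
import numpy as np, cv2
from station import manip
from scipy.spatial.transform import Rotation as R
def rot(a):
    a=np.array(a,float)
    return a if a.shape==(3,3) else R.from_quat(a).as_matrix()
def cloud(name):
    m=manip.camera_model(name); im,d=manip.snapshot(name)
    return m,im,d,pts(m,d)
def rays(m,uv):
    uv=np.array(uv,float).reshape(-1,2)
    x=(uv[:,0]-m['cx'])/m['fx']; y=(uv[:,1]-m['cy'])/m['fy']
    a,b=x.copy(),y.copy()
    for _ in range(20):
        s=1+m['k1']*(a*a+b*b); a,b=x/s,y/s
    return np.stack([a,-b,-np.ones_like(a)],1)
def pts(m,d):
    h,w=d.shape; vv,uu=np.mgrid[:h,:w]
    r=rays(m,np.stack([uu.ravel(),vv.ravel()],1))*d.reshape(-1,1)
    P=r@rot(m['attitude']).T+np.array(m['origin']); P[d.ravel()<=0]=np.nan
    return P.reshape(h,w,3)
def plane(m,uv,z):
    r=rays(m,uv)@rot(m['attitude']).T; o=np.array(m['origin'])
    return o+r*((z-o[2])/r[:,2:3])
def save(n,im): cv2.imwrite('pics/'+n+'.png',im[...,::-1])
E
python3 - <<'E'
from h import *
s=manip.sense(); print(s)
for n in ['scene','side']:
    m,im,d,P=cloud(n); save(n,im); np.savez(n,im=im,P=P,d=d); print(n,m)
E
```

```text
pics
{'t': 0.0, 'q': array([ 1.09850810e+00,  5.28482737e-01,  1.43389698e+00, -9.25417393e-06,
        1.18140281e+00, -1.78526995e-01]), 'qd': array([-5.47852552e-05, -1.92748706e-03,  1.73308352e-03,  1.01182619e-03,
       -3.61443733e-05,  4.07721909e-04]), 'tau': array([ 7.96012646e-04, -4.42349553e+01, -1.78026402e+01, -1.98533221e-04,
        8.37111671e-03,  1.59377987e-05]), 'tcp_pos': array([0.18070302, 0.59772348, 0.30292496]), 'tool_rot': array([ 1.46351225e-01,  9.89232086e-01, -1.03884186e-03, -3.45991260e-04]), 'force': array([ 0.24915456, -0.27103328, -0.28539675]), 'ft_torque': array([-0.0534917 , -0.02184812, -0.00275949]), 'gripper_force': 0.0, 'finger_gap': 0.9952699608763714}
scene {'fx': 385.20994515258224, 'fy': 385.20994515258224, 'cx': 319.8331876538058, 'cy': 201.71921107912044, 'k1': 0.008489486601212778, 'origin': array([-0.17134057, -0.82428995,  0.83179478]), 'attitude': array([ 0.41121222, -0.16487906, -0.33667543,  0.83088451])}
side {'fx': 423.2697512823777, 'fy': 423.2697512823777, 'cx': 319.86148802522507, 'cy': 203.65467518935705, 'k1': 0.013677290058604881, 'origin': array([0.36153579, 0.95307684, 0.75776911]), 'attitude': array([-0.02807564,  0.48640957,  0.87157251, -0.05457883])}
```

View pics/scene.png

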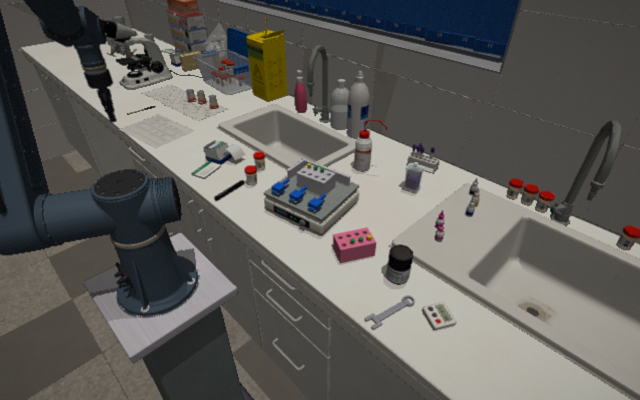

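View pics/side.png

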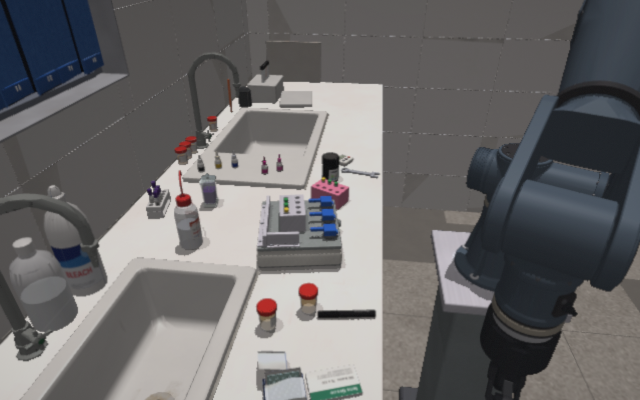

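The shaker is at about (312,197) in the scene view and (300,230) in the side view. Candidates for the block are the silver one on the deck at (317,178), which matches the description, and the pink decoy at (354,244), which I reject. The caps are at about (280,187), (297,198) and (317,204). The cup could be either red-lidded container, at (259,160) or (251,175).

Run:
```python
from h import *
for n in ['scene','side']:
    z=np.load(n+'.npz'); im=z['im'];P=z['P']
    hsv=cv2.cvtColor(im,cv2.COLOR_RGB2HSV)
    mk=cv2.inRange(hsv,(100,150,60),(125,255,255))
    ok=(P[...,2]>.08)&(P[...,2]<.125)&(P[...,0]>.2)&(P[...,0]<.8)
    mk=((mk>0)&ok).astype(np.uint8)
    k,l,st,c=cv2.connectedComponentsWithStats(mk)
    for i in range(1,k):
        if st[i,4]>20:
            q=P[l==i]; print(n,c[i].round(1),st[i,4],q.mean(0).round(4),q.min(0).round(3),q.max(0).round(3))
    # block top: z 0.13
    for zz in (.13,.111,.143):
        b=(abs(P[...,2]-zz)<.004)&(P[...,0]>.3)&(P[...,0]<.8)&(abs(P[...,1])<.4)
        k,l,st,c=cv2.connectedComponentsWithStats(b.astype(np.uint8))
        for i in range(1,k):
            if st[i,4]>30: q=P[l==i]; print(n,zz,c[i].round(0),st[i,4],cv2.minAreaRect((q[:,:2]*1000).astype(np.float32)),q[:,2].mean())
z=np.load('scene.npz'); save('crop',cv2.resize(z['im'][140:290,220:420],(800,600),interpolation=cv2.INTER_CUBIC))
```

```text
scene [279.5 186.4] 128 [0.4528 0.0153 0.1023] [ 0.427 -0.     0.088] [0.503 0.031 0.111]
scene [297.2 194.1] 141 [ 0.4661 -0.0577  0.1026] [ 0.441 -0.074  0.089] [ 0.512 -0.039  0.111]
scene [316.  202.5] 149 [ 0.4793 -0.1312  0.1021] [ 0.454 -0.147  0.087] [ 0.528 -0.114  0.111]
scene 0.13 [315. 174.] 359 ((563.2632446289062, -39.2154426574707), (74.85824584960938, 114.40804290771484), 12.140725135803223) 0.13072703141411887
scene 0.111 [317. 167.] 189 ((620.8754272460938, -2.2914047241210938), (91.32305145263672, 215.90567016601562), 34.33249282836914) 0.11136107223042108
scene 0.111 [312. 183.] 64 ((530.6568603515625, -47.330970764160156), (18.577585220336914, 110.85835266113281), 20.190998077392578) 0.11081925039873053
scene 0.111 [277. 185.] 33 ((449.1795654296875, 20.098466873168945), (31.125221252441406, 30.571422576904297), 13.753443717956543) 0.10822502001286821
scene 0.111 [295. 192.] 36 ((461.8642272949219, -54.30640411376953), (34.02666473388672, 28.024778366088867), 22.228160858154297) 0.10838162082442203
side [323.6 200.4] 128 [ 0.4799 -0.1199  0.1031] [ 0.455 -0.142  
[... 403 characters left out ...]
88, -20.354286193847656), (94.26846313476562, 204.35081481933594), 10.044412612915039) 0.11130733279047463
side 0.111 [327. 212.] 40 ((462.7507629394531, -52.016082763671875), (32.35923767089844, 31.988418579101562), 13.63451862335205) 0.10811632750842841
side 0.111 [292. 221.] 66 ((550.0773315429688, 12.066387176513672), (68.29971313476562, 6.9197282791137695), 12.476884841918945) 0.11120389174596301
side 0.111 [329. 227.] 47 ((449.2934875488281, 22.394371032714844), (31.30229377746582, 30.112789154052734), 13.779481887817383) 0.10793888437808374
side 0.143 [285. 206.] 32 ((573.0888671875, -12.409706115722656), (13.476027488708496, 39.20656204223633), 11.243011474609375) 0.14278855651230338
```

View pics/crop.png

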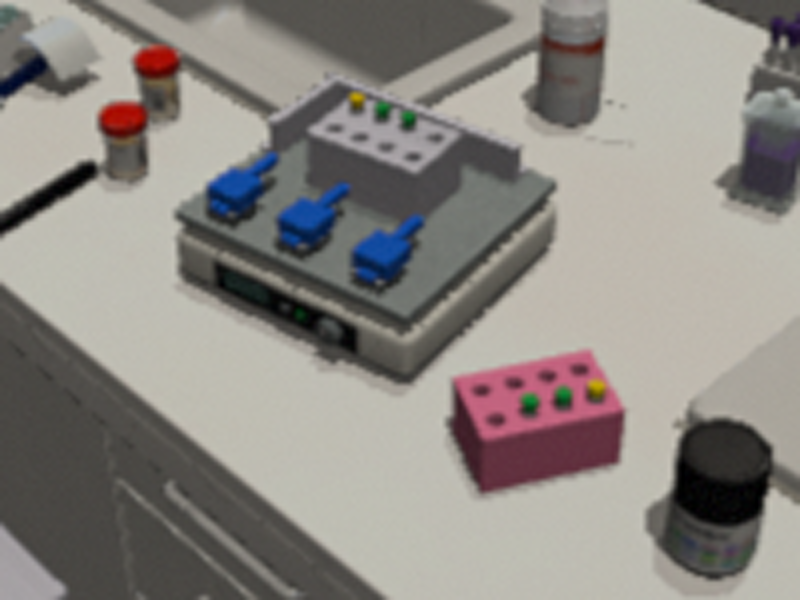

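The crop confirms it: silver block on the deck with three blue caps in front, and the pink block off to the side. Next is the wrist camera for a closer fix.

```bash
cat >> h.py <<'E'
def go(target,yaw=None):
    """tool-frame dp/delta_rot totals to reach TCP target; yaw = world angle of tool y"""
    s=manip.sense(); M=rot(s['tool_rot']); d=M.T@(np.array(target)-s['tcp_pos'])
    print('tcp',s['tcp_pos'].round(4),'dp',(d/.5).round(4),'F',s['force'].round(1),'t',round(s['t'],2))
    if yaw is not None:
        y=np.radians(yaw); G=np.array([[-np.sin(y),-np.cos(y),0],[np.cos(y),-np.sin(y),0],[0,0,1]]) # cols build below
        ty=np.array([np.cos(y),np.sin(y),0]); tz=np.array([0,0,-1.]); tx=np.cross(ty,tz)
        D=M.T@np.stack([tx,ty,tz],1); print('rot',(R.from_matrix(D).as_rotvec()/(2*np.pi)).round(4))
E
python3 - <<'E'
from h import *
s=manip.sense();m=manip.camera_model('wrist');M=rot(s['tool_rot'])
print(M.T@(m['origin']-s['tcp_pos']), M.T@rot(m['attitude']),m['fx'],m['cx'],m['cy'])
go([.50,-.045,.36],100)
E
```

```text
[ 8.38798158e-02 -6.36673526e-05 -7.01354400e-02] [[-1.09128625e-03  9.44922306e-01  3.27292905e-01]
 [ 9.99999404e-01  1.02456540e-03  3.76271192e-04]
 [ 2.02140551e-05  3.27293120e-01 -9.44922861e-01]] 320.8359050942424 316.77225401096723 198.2607638744751
tcp [0.1807 0.5978 0.303 ] dp [-0.9834 -1.0458 -0.1123] F [ 0.3 -0.   0. ] t 0.1
rot [-0.0003 -0.0001 -0.0745]
```

```bash
python3 -m crank '[{"dp":[-0.049,-0.052,-0.0056],"delta_rot":[0,0,0],"fingers":1},{"dp":[-0.049,-0.052,-0.0056],"delta_rot":[0,0,0],"fingers":1},{"dp":[-0.049,-0.052,-0.0056],"delta_rot":[0,0,0],"fingers":1},{"dp":[-0.049,-0.052,-0.0056],"delta_rot":[0,0,0],"fingers":1},{"dp":[-0.049,-0.052,-0.0056],"delta_rot":[0,0,0],"fingers":1},{"dp":[-0.049,-0.052,-0.0056],"delta_rot":[0,0,0],"fingers":1},{"dp":[-0.049,-0.052,-0.0056],"delta_rot":[0,0,0],"fingers":1},{"dp":[-0.049,-0.052,-0.0056],"delta_rot":[0,0,0],"fingers":1},{"dp":[-0.049,-0.052,-0.0056],"delta_rot":[0,0,0],"fingers":1},{"dp":[-0.049,-0.052,-0.0056],"delta_rot":[0,0,0],"fingers":1}]'
python3 -c "
from h import *; go([.50,-.045,.36],100)"
```

```text
t: 0.93
tcp_pos: [0.3403, 0.2767, 0.3319]
tool_rot: [0.146, 0.989, -0.0, -0.0]
force: [0.1, -0.1, -0.6]
finger_gap: 0.998
gripper_force: 0.0
tcp [0.3403 0.2767 0.3319] dp [-0.4918 -0.5236 -0.0562] F [ 0.1 -0.1 -0.6] t 0.93
rot [-0.     -0.0001 -0.0745]
```

```bash
python3 -m crank '[{"dp":[-0.049,-0.052,-0.0056],"delta_rot":[0,0,0]},{"dp":[-0.049,-0.052,-0.0056],"delta_rot":[0,0,0]},{"dp":[-0.049,-0.052,-0.0056],"delta_rot":[0,0,0]},{"dp":[-0.049,-0.052,-0.0056],"delta_rot":[0,0,0]},{"dp":[-0.049,-0.052,-0.0056],"delta_rot":[0,0,0]},{"dp":[-0.049,-0.052,-0.0056],"delta_rot":[0,0,0]},{"dp":[-0.049,-0.052,-0.0056],"delta_rot":[0,0,0]},{"dp":[-0.049,-0.052,-0.0056],"delta_rot":[0,0,0]},{"dp":[-0.049,-0.052,-0.0056],"delta_rot":[0,0,0]},{"dp":[-0.049,-0.052,-0.0056],"delta_rot":[0,0,0]}]' >/dev/null
python3 -m crank '[{"dp":[0,0,0],"delta_rot":[0,0,-0.0186],"fingers":1},{"dp":[0,0,0],"delta_rot":[0,0,-0.0186],"fingers":1},{"dp":[0,0,0],"delta_rot":[0,0,-0.0186],"fingers":1},{"dp":[0,0,0],"delta_rot":[0,0,-0.0186],"fingers":1},{"dp":[0,0,0],"delta_rot":[0,0,0],"fingers":1}]'
cat > look.py <<'E'
from h import *
import sys
m,im,d,P=cloud('wrist'); save(sys.argv[1],im); np.savez(sys.argv[1],im=im,P=P,d=d)
hsv=cv2.cvtColor(im,cv2.COLOR_RGB2HSV)
mk=(cv2.inRange(hsv,(100,150,60),(125,255,255))>0)&(P[...,2]>.08)&(P[...,2]<.125)
k,l,st,c=cv2.connectedComponentsWithStats(mk.astype(np.uint8))
for i in range(1,k):
    if st[i,4]>300:
        q=P[l==i]; t=q[q[:,2]>.1045]; print('cap',c[i].round(0),st[i,4],cv2.minAreaRect((t[:,:2]*1000).astype(np.float32)),q[:,2].max().round(4), np.median(t[:,2]).round(4))
for zz in (.13,.111,.075,.143):
    b=(abs(P[...,2]-zz)<.004)&(hsv[...,1]<90)&(P[...,0]>.3)&(P[...,0]<.8)&(abs(P[...,1])<.4)
    b=cv2.morphologyEx(b.astype(np.uint8),cv2.MORPH_OPEN,np.ones((3,3)))
    k,l,st,c=cv2.connectedComponentsWithStats(b)
    for i in range(1,k):
        if st[i,4]>250:
            q=P[l==i]; r=cv2.minAreaRect((q[:,:2]*1000).astype(np.float32)); print(zz,c[i].round(0),st[i,4],[np.round(x,1) for x in r],q[:,2].mean().round(4))
E
python3 look.py w1; python3 -c "
from h import *; go([.50,-.045,.36],100)"
```

```text
t: 1.35
tcp_pos: [0.3401, 0.2781, 0.3317]
tool_rot: [-0.087, 0.996, -0.0, -0.0]
force: [-0.9, -0.1, -0.2]
finger_gap: 0.996
gripper_force: 0.0
cap [ 53. 243.] 2079 ((467.2685241699219, 24.64121437072754), (69.25797271728516, 34.54983139038086), 13.156418800354004) 0.1086 0.106
0.13 [ 17. 339.] 1502 [array([556.1,  -3.9]), array([72.3, 36.7]), np.float64(11.7)] 0.1299
0.111 [ 36. 318.] 520 [array([546.5,   7.3]), array([79.6, 34. ]), np.float64(38.7)] 0.111
0.111 [ 18. 377.] 355 [array([633.5, -20.2]), array([12.4, 47.6]), np.float64(11.2)] 0.1106
0.075 [ 67. 259.] 8372 [array([524.4,   7.7]), array([198.9, 140.4]), np.float64(10.2)] 0.0753
tcp [0.34   0.2782 0.3317] dp [-0.2053 -0.6915 -0.0566] F [-0.2 -0.7 -0.4] t 1.4
rot [-0.     -0.0001 -0.0006]validation failed for argument at $[0]...
```

View pics/w1.png

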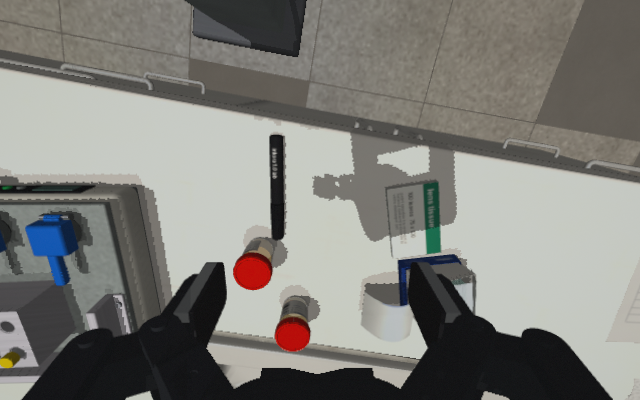

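The first call was refused because "fingers" was missing, so the wrist view still shows the area left of the shaker: cups at (253,270) and (293,330), and the shaker at the left edge. Moving on.

```bash
python3 -m crank '[{"dp":[-0.02,-0.069,-0.006],"delta_rot":[0,0,0],"fingers":1},{"dp":[-0.02,-0.069,-0.006],"delta_rot":[0,0,0],"fingers":1},{"dp":[-0.02,-0.069,-0.006],"delta_rot":[0,0,0],"fingers":1},{"dp":[-0.02,-0.069,-0.006],"delta_rot":[0,0,0],"fingers":1},{"dp":[-0.02,-0.069,-0.006],"delta_rot":[0,0,0],"fingers":1},{"dp":[-0.02,-0.069,-0.006],"delta_rot":[0,0,0],"fingers":1},{"dp":[-0.02,-0.069,-0.006],"delta_rot":[0,0,0],"fingers":1},{"dp":[-0.02,-0.069,-0.006],"delta_rot":[0,0,0],"fingers":1},{"dp":[-0.02,-0.069,-0.006],"delta_rot":[0,0,0],"fingers":1},{"dp":[-0.02,-0.069,-0.006],"delta_rot":[0,0,0],"fingers":1},{"dp":[0,0,0],"delta_rot":[0,0,0],"fingers":1},{"dp":[0,0,0],"delta_rot":[0,0,0],"fingers":1}]'
python3 look.py w2
```

```text
t: 2.4
tcp_pos: [0.499, -0.0457, 0.3616]
tool_rot: [-0.084, 0.996, 0.0, -0.0]
force: [-0.4, -1.0, 0.8]
finger_gap: 0.996
gripper_force: 0.0
cap [387. 142.] 1575 ((469.02227783203125, 21.680522918701172), (67.64640808105469, 33.42021942138672), 9.473709106445312) 0.1084 0.106
cap [242. 143.] 1613 ((494.8411865234375, -125.1321792602539), (67.5374984741211, 32.860511779785156), 9.243101119995117) 0.1079 0.1056
cap [314. 142.] 1501 ((482.0689697265625, -51.4241943359375), (68.53955078125, 32.22551345825195), 10.372838973999023) 0.1085 0.106
0.13 [310. 236.] 5499 [array([565.3, -41.6]), array([ 71.3, 109.9]), np.float64(12.1)] 0.1302
0.111 [349. 275.] 2133 [array([592. , -23.1]), array([ 94.7, 199.8]), np.float64(10.5)] 0.1108
0.075 [312. 177.] 19208 [array([545.9, -39.5]), array([223.9, 240.7]), np.float64(10.2)] 0.0753
```

View pics/w2.png

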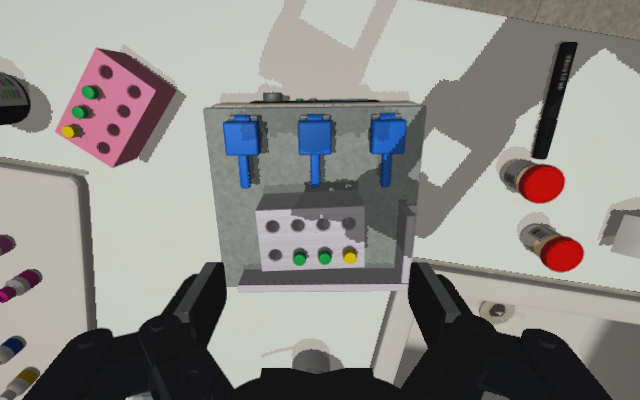

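Wrist view: caps at (242,143), (314,142) and (387,142), block at (310,236). Shaker origin ≈ (546,-40) mm, yaw 10.1°. In the shaker frame the block is at about (19,-5), turned 2°.

```bash
cat >> h.py <<'E'
O=np.array([.546,-.040]); Y=np.radians(10.1); C=np.array([[np.cos(Y),-np.sin(Y)],[np.sin(Y),np.cos(Y)]])
def L(x,y,z,yaw=100.1):
    p=O+C@(np.array([x,y])/1000); go([p[0],p[1],z/1000],yaw)
    s=manip.sense(); print('local tcp',(C.T@(s['tcp_pos'][:2]-O)*1000).round(1),(s['tcp_pos'][2]*1000).round(1),'gap',s['finger_gap'].round(3))
E
python3 -c "
from h import *; L(-32,-4,160)"
```

```text
tcp [ 0.498  -0.0443  0.3614] dp [-0.0327 -0.0166  0.4027] F [-0.5  0.8 -0.9] t 2.45
rot [ 0.0002 -0.0002 -0.001 ]Traceback (most recent call last):
  File "<string>", line 2, in <module>
    from h import *; L(-32,-4,160)
                     ~^^^^^^^^^^^^
  File "h.py", line 37, in L
    s=manip.sense(); print('local tcp',(C.T@(s['tcp_pos'][:2]-O)*1000).round(1),(s['tcp_pos'][2]*1000).round(1),'gap',s['finger_gap'].round(3))
                                                                                                                      ^^^^^^^^^^^^^^^^^^^^^
AttributeError: 'float' object has no attribute 'round'
```

```bash
sed -i "s/s\['finger_gap'\].round(3)/round(float(s['finger_gap']),3)/" h.py
python3 -m crank '[{"dp":[-0.033,-0.0166,0.05],"delta_rot":[0,0,-0.001],"fingers":0.4},{"dp":[0,0,0.06],"delta_rot":[0,0,0],"fingers":0.4},{"dp":[0,0,0.06],"delta_rot":[0,0,0],"fingers":0.4},{"dp":[0,0,0.06],"delta_rot":[0,0,0],"fingers":0.4},{"dp":[0,0,0.06],"delta_rot":[0,0,0],"fingers":0.4},{"dp":[0,0,0.06],"delta_rot":[0,0,0],"fingers":0.4},{"dp":[0,0,0.05],"delta_rot":[0,0,0],"fingers":0.4},{"dp":[0,0,0],"delta_rot":[0,0,0],"fingers":0.4}]'
python3 -c "
from h import *; L(4,-4,160)"
```

```text
t: 3.12
tcp_pos: [0.5124, -0.0469, 0.1578]
tool_rot: [-0.09, 0.996, 0.002, -0.005]
force: [-1.7, -0.1, -0.3]
finger_gap: 0.698
gripper_force: 0.0
tcp [ 0.5124 -0.0469  0.1578] dp [-0.0766 -0.0066 -0.0051] F [-1.7 -0.1 -0.3] t 3.12
rot [ 0.0009 -0.0016  0.0007]
local tcp [-34.3  -0.9] 157.8 gap 0.698
```

```bash
python3 -m crank '[{"dp":[-0.008,-0.005,0],"delta_rot":[0,0,0],"fingers":0.4},{"dp":[-0.008,0,0],"delta_rot":[0,0,0],"fingers":0.4},{"dp":[-0.008,0,0],"delta_rot":[0,0,0],"fingers":0.4},{"dp":[-0.008,0,0],"delta_rot":[0,0,0],"fingers":0.4},{"dp":[-0.008,0,0],"delta_rot":[0,0,0],"fingers":0.4},{"dp":[-0.008,0,0],"delta_rot":[0,0,0],"fingers":0.4},{"dp":[-0.008,0,0],"delta_rot":[0,0,0],"fingers":0.4},{"dp":[-0.008,0,0],"delta_rot":[0,0,0],"fingers":0.4},{"dp":[0,0,0],"delta_rot":[0,0,0],"fingers":0.4}]'
python3 -c "
from h import *; L(4,-4,160)"
```

```text
t: 3.87
tcp_pos: [0.5493, -0.0462, 0.1623]
tool_rot: [-0.09, 0.996, -0.0, 0.001]
force: [-1.8, -0.1, 1.3]
finger_gap: 0.7
gripper_force: 0.8
tcp [ 0.5493 -0.0462  0.1623] dp [-0.0036  0.0054  0.0046] F [-1.8 -0.1  1.3] t 3.87
rot [-0.0001  0.0004  0.0006]
local tcp [ 2.2 -6.7] 162.3 gap 0.7
```

```bash
for i in 1 2 3; do python3 -m crank '[{"dp":[-0.004,0,0],"delta_rot":[0,0,0],"fingers":0.4},{"dp":[-0.002,0,0],"delta_rot":[0,0,0],"fingers":0.4},{"dp":[0,0,0],"delta_rot":[0,0,0],"fingers":0.4}]' | egrep 'pos|^force'; done
python3 -c "
from h import *; L(4,-4,160)"
```

```text
tcp_pos: [0.551, -0.0457, 0.1619]
force: [-3.3, -1.2, 1.6]
tcp_pos: [0.5513, -0.0454, 0.1615]
force: [-9.3, -3.5, 4.6]
tcp_pos: [0.5516, -0.0451, 0.1612]
force: [-14.9, -6.3, 8.3]
tcp [ 0.5516 -0.0451  0.1612] dp [0.0012 0.0039 0.0024] F [-14.9  -6.3   8.3] t 4.62
rot [ 0.0004 -0.0021  0.0007]
local tcp [ 4.6 -6. ] 161.2 gap 0.701
```

```bash
python3 -m crank '[{"dp":[0.03,0,0],"delta_rot":[0,0,0],"fingers":0.4},{"dp":[0,0,-0.07],"delta_rot":[0,0,0],"fingers":0.4},{"dp":[0,0,-0.07],"delta_rot":[0,0,0],"fingers":-1},{"dp":[-0.02,-0.06,0],"delta_rot":[0,0,0],"fingers":-1},{"dp":[-0.05,-0.055,0],"delta_rot":[0,0,0],"fingers":-1},{"dp":[-0.05,-0.055,0],"delta_rot":[0,0,0],"fingers":-1},{"dp":[0,0,0],"delta_rot":[0,0,0],"fingers":-1},{"dp":[0,0,0],"delta_rot":[0,0,0],"fingers":-1}]'
python3 look.py w3
python3 -c "
from h import *; L(50,-90,165)"
```

```text
t: 5.28
tcp_pos: [0.619, -0.1219, 0.2321]
tool_rot: [-0.089, 0.996, -0.001, 0.003]
force: [-0.3, 0.6, 0.3]
finger_gap: -0.0
gripper_force: 0.0
cap [352.  29.] 2038 ((510.0206604003906, -122.32595825195312), (38.497230529785156, 32.3874626159668), 9.977389335632324) 0.1073 0.1051
cap [485.  31.] 2363 ((497.7672424316406, -49.440589904785156), (38.73517608642578, 34.088626861572266), 9.336583137512207) 0.1081 0.1052
cap [619.  35.] 2427 ((483.7825927734375, 21.492755889892578), (41.418724060058594, 16.17000389099121), 30.69442367553711) 0.1078 0.1051
0.13 [468. 218.] 18117 [array([596.6, -36.8]), array([ 71.2, 111.6]), np.float64(10.0)] 0.13
0.111 [612. 238.] 2664 [array([591.5,  70.5]), array([45.7, 84.2]), np.float64(75.4)] 0.1106
0.111 [357. 266.] 322 [array([645.5, -89.5]), array([14.1, 15.8]), np.float64(28.9)] 0.1108
0.075 [435.  99.] 54340 [array([561.5, -37. ]), array([183.7, 240.1]), np.float64(10.1)] 0.0752
tcp [ 0.6172 -0.1206  0.2316] dp [0.0121 0.0037 0.1332] F [-0.9 -0.2 -0.2] t 5.33
rot [-0.      0.0003  0.0004]
local tcp [ 55.9 -91.8] 231.6 gap -0.002
```

```bash
python3 -m crank '[{"dp":[0.006,0,0.045],"delta_rot":[0,0,0],"fingers":-1},{"dp":[0.006,0,0.045],"delta_rot":[0,0,0],"fingers":-1},{"dp":[0,0,0.042],"delta_rot":[0,0,0],"fingers":-1},{"dp":[0,0,0],"delta_rot":[0,0,0],"fingers":-1}]' | egrep 'pos|^force'
python3 -m crank '[{"dp":[0,0.012,0],"delta_rot":[0,0,0],"fingers":-1},{"dp":[0,0.012,0],"delta_rot":[0,0,0],"fingers":-1},{"dp":[0,0.012,0],"delta_rot":[0,0,0],"fingers":-1},{"dp":[0,0.01,0],"delta_rot":[0,0,0],"fingers":-1},{"dp":[0,0.01,0],"delta_rot":[0,0,0],"fingers":-1},{"dp":[0,0.01,0],"delta_rot":[0,0,0],"fingers":-1},{"dp":[0,0.01,0],"delta_rot":[0,0,0],"fingers":-1},{"dp":[0,0.01,0],"delta_rot":[0,0,0],"fingers":-1},{"dp":[0,0.01,0],"delta_rot":[0,0,0],"fingers":-1},{"dp":[0,0,0],"delta_rot":[0,0,0],"fingers":-1}]' | egrep 'pos|^force'
python3 -c "
from h import *; L(50,-27,165)"
```

```text
tcp_pos: [0.607, -0.1192, 0.1619]
force: [0.1, 0.3, 0.3]
tcp_pos: [0.6024, -0.0736, 0.1672]
force: [0.1, -1.8, 2.3]
tcp [ 0.6024 -0.0736  0.1672] dp [-0.0009  0.0319  0.0044] F [ 0.1 -1.8  2.3] t 6.5
rot [-0.0002  0.0004  0.0007]
local tcp [ 49.6 -43. ] 167.2 gap -0.002
```

```bash
python3 -m crank '[{"dp":[0,0.01,0.001],"delta_rot":[0,0,0],"fingers":-1},{"dp":[0,0.01,0.001],"delta_rot":[0,0,0],"fingers":-1},{"dp":[0,0.008,0],"delta_rot":[0,0,0],"fingers":-1},{"dp":[0,0,0],"delta_rot":[0,0,0],"fingers":-1}]' | egrep 'pos|^force'
for i in 1 2 3; do python3 -m crank '[{"dp":[0,0.004,0],"delta_rot":[0,0,0],"fingers":-1},{"dp":[0,0.002,0],"delta_rot":[0,0,0],"fingers":-1},{"dp":[0,0,0],"delta_rot":[0,0,0],"fingers":-1}]' | egrep 'pos|^force'; done
python3 -c "
from h import *; L(50,-27,165)"
```

```text
tcp_pos: [0.5998, -0.0598, 0.1656]
force: [1.1, -2.9, 0.9]
tcp_pos: [0.5991, -0.0574, 0.1652]
force: [1.8, -3.5, 2.8]
tcp_pos: [0.5992, -0.0558, 0.1653]
force: [2.9, -8.3, 2.0]
tcp_pos: [0.5992, -0.0554, 0.1654]
force: [1.8, -15.7, 0.2]
tcp [ 0.5992 -0.0554  0.1654] dp [-0.0006 -0.005   0.0007] F [  1.8 -15.7   0.2] t 7.58
rot [-0.0013  0.0004  0.0009]
local tcp [ 49.7 -24.5] 165.4 gap 0.001
```

```bash
python3 -m crank '[{"dp":[0,-0.025,0],"delta_rot":[0,0,0],"fingers":-1},{"dp":[0,0,-0.06],"delta_rot":[0,0,0],"fingers":-1},{"dp":[0,0,-0.07],"delta_rot":[0,0,0],"fingers":-1},{"dp":[0.05,0.02,-0.06],"delta_rot":[0,0,0],"fingers":-1},{"dp":[0.05,0.02,-0.03],"delta_rot":[0,0,0],"fingers":-1},{"dp":[0.05,0.02,0],"delta_rot":[0,0,0],"fingers":-1},{"dp":[0,0,0],"delta_rot":[0,0,0],"fingers":-1},{"dp":[0,0,0],"delta_rot":[0,0,0],"fingers":-1}]'
python3 look.py w4
python3 - <<'E'
from h import *
z=np.load('w4.npz');P=z['P'];q=P.reshape(-1,3);q=q[~np.isnan(q[:,0])]
l=np.c_[(q[:,:2]-O)@C*1000,q[:,2]*1000]
def s(n,m): print(n,m.sum(),l[m].min(0).round(1) if m.any() else '',np.median(l[m],0).round(1))
b=(abs(l[:,2]-130)<3)&(l[:,0]>0)&(l[:,0]<100)&(abs(l[:,1])<120); s('block',b); print(np.percentile(l[b],[1,99],axis=0).round(1))
r=(abs(l[:,2]-111)<2)&(abs(l[:,0])<120)&(abs(l[:,1])<130)
rr=r&(l[:,0]>83); lr=r&(l[:,1]>95)&(l[:,0]<80); print('rear',np.percentile(l[rr],[1,50,99],axis=0).round(1)); print('left',np.percentile(l[lr],[1,50,99],axis=0).round(1))
L(-32,0,300)
E
```

```text
t: 8.25
tcp_pos: [0.5184, -0.0461, 0.2745]
tool_rot: [-0.09, 0.996, 0.001, -0.002]
force: [0.0, -0.4, 0.5]
finger_gap: 0.004
gripper_force: 0.0
cap [220. 136.] 3103 ((494.63671875, -124.6496353149414), (68.0664291381836, 32.56507110595703), 10.21788501739502) 0.1079 0.1056
cap [319. 136.] 2826 ((481.9901123046875, -50.846595764160156), (68.67649841308594, 33.005088806152344), 11.213700294494629) 0.1085 0.1059
cap [417. 136.] 3105 ((468.6360778808594, 21.955591201782227), (69.07721710205078, 33.484310150146484), 10.40283203125) 0.1081 0.1059
0.13 [402. 285.] 3737 [array([576.2,  26.7]), array([53.9, 77.1]), np.float64(9.9)] 0.1299
0.111 [409. 250.] 802 [array([543.6,  20.7]), array([23.4, 97.8]), np.float64(5.8)] 0.111
0.075 [303. 185.] 37319 [array([545. , -39.7]), array([222.1, 239.9]), np.float64(10.4)] 0.0752
block 3705 [ 14.4  -4.  127. ] [ 32.4  67.3 130.1]
[[ 15.   22.  127.3]
 [ 68.   98.  131.5]]
rear [[ 84.6 107.7 109.4]
 [ 86.9 110.6 110.7]
 [ 89.7 112.5 111.7]]
left [[  0.3  96.5 109.2]
 [ 11.4 104.  111. ]
 [ 71.4 108.3 112.4]]
tcp [ 0.52   -0.0468  0.2745] dp [ 0.0105  0.0045 -0.051 ] F [ 0.7 -0.6 -0.6] t 8.3
rot [ 0.0003 -0.0002  0.0006]
local tcp [-26.7  -2.2] 274.5 gap -0.0
```

View pics/w4.png

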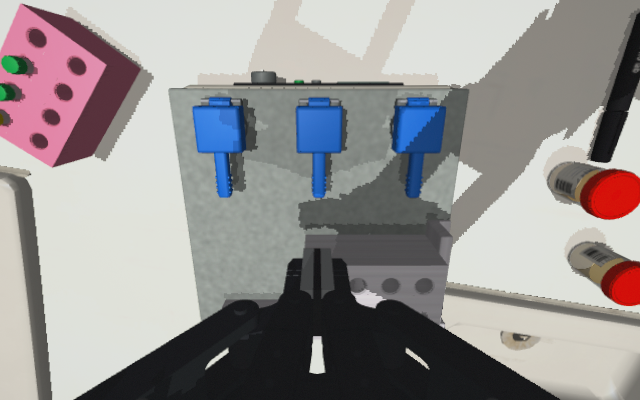

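Block front is at x = 15.0 and its left side at y = 98.0, which is home. The view shows the block at (385,280) touching the left rail, with all caps shut. Moving above the left cap.

```bash
python3 -c "
from h import *; L(-83,75,195)"
```

```text
tcp [ 0.52   -0.0468  0.2745] dp [0.1118 0.1544 0.1594] F [ 0.7 -0.6 -0.6] t 8.3
rot [ 0.0003 -0.0002  0.0006]
local tcp [-26.7  -2.2] 274.5 gap -0.0
```

```bash
python3 -m crank '[{"dp":[0.037,0.051,0],"delta_rot":[0,0,0],"fingers":-1},{"dp":[0.037,0.051,0],"delta_rot":[0,0,0],"fingers":-1},{"dp":[0.038,0.052,0],"delta_rot":[0,0,0],"fingers":-1},{"dp":[0,0,0.05],"delta_rot":[0,0,0],"fingers":-1},{"dp":[0,0,0.05],"delta_rot":[0,0,0],"fingers":-1},{"dp":[0,0,0.05],"delta_rot":[0,0,0],"fingers":-1},{"dp":[0,0,0],"delta_rot":[0,0,0],"fingers":-1},{"dp":[0,0,0],"delta_rot":[0,0,0],"fingers":-1}]'
python3 look.py w5
python3 -c "
from h import *; L(-83,75,195)"
```

```text
t: 8.97
tcp_pos: [0.452, 0.0183, 0.1986]
tool_rot: [-0.09, 0.996, 0.001, -0.002]
force: [0.3, 0.5, 0.6]
finger_gap: 0.002
gripper_force: 0.0
cap [ 63. 246.] 6529 ((494.2646179199219, -124.39537048339844), (68.23661041259766, 33.94226837158203), 10.507326126098633) 0.1075 0.1056
cap [192. 245.] 5318 ((481.19580078125, -50.917327880859375), (68.59284973144531, 33.49305725097656), 10.222855567932129) 0.1084 0.1059
cap [320. 228.] 3009 ((449.7029113769531, 19.273469924926758), (31.300323486328125, 33.337974548339844), 9.160969734191895) 0.1082 0.1061
0.075 [189. 260.] 34239 [array([523.6, -44.4]), array([178.7, 240.6]), np.float64(10.1)] 0.0752
0.143 [325. 264.] 357 [array([441.8,  20. ]), array([20.6,  4.6]), np.float64(83.1)] 0.143
tcp [0.4526 0.0181 0.1996] dp [0.0025 0.0029 0.0092] F [ 0.3 -0.9 -0.1] t 9.02
rot [ 0.0001 -0.0001  0.0005]
local tcp [-81.7  73.6] 199.6 gap 0.002
```

```bash
python3 -m crank '[{"dp":[0.002,0.002,0.015],"delta_rot":[0,0,0],"fingers":-1},{"dp":[0,0,0.015],"delta_rot":[0,0,0],"fingers":-1},{"dp":[0,0,0],"delta_rot":[0,0,0],"fingers":-1}]' | egrep 'pos|^force'
for i in 1 2 3 4 5 6 7 8; do python3 -m crank '[{"dp":[0,0,0.004],"delta_rot":[0,0,0],"fingers":-1},{"dp":[0,0,0],"delta_rot":[0,0,0],"fingers":-1}]' | egrep 'pos|^force'; done
```

```text
tcp_pos: [0.4505, 0.019, 0.1845]
force: [-0.4, -0.1, -0.7]
tcp_pos: [0.4507, 0.0189, 0.183]
force: [-0.2, 0.5, -0.2]
tcp_pos: [0.4507, 0.0189, 0.1809]
force: [0.4, 0.0, 0.2]
tcp_pos: [0.4506, 0.019, 0.1788]
force: [-0.2, -0.1, -0.2]
tcp_pos: [0.4511, 0.019, 0.1777]
force: [-1.6, 0.8, 12.3]
tcp_pos: [0.4516, 0.019, 0.1769]
force: [-2.2, 1.7, 23.7]
tcp_pos: [0.452, 0.0191, 0.176]
force: [-4.3, 1.9, 34.6]
tcp_pos: [0.4524, 0.0191, 0.1751]
force: [-5.0, 2.6, 44.0]
tcp_pos: [0.4529, 0.0192, 0.1742]
force: [-6.0, 4.4, 55.0]
```

The left bolt is tight: about 12 N within 1 mm of contact. On to the middle one, more gently.

```bash
python3 -m crank '[{"dp":[0,0,-0.04],"delta_rot":[0,0,0],"fingers":-1},{"dp":[0,0,-0.03],"delta_rot":[0,0,0],"fingers":-1},{"dp":[0,-0.05,0],"delta_rot":[0,0,0],"fingers":-1},{"dp":[0,-0.05,0],"delta_rot":[0,0,0],"fingers":-1},{"dp":[0,-0.05,0],"delta_rot":[0,0,0],"fingers":-1},{"dp":[0,0,0],"delta_rot":[0,0,0],"fingers":-1},{"dp":[0,0,0],"delta_rot":[0,0,0],"fingers":-1}]' | egrep 'pos|^force'
python3 -c "
from h import *; L(-83,0,183)"
```

```text
tcp_pos: [0.4644, -0.0559, 0.2039]
force: [-0.2, 1.1, 0.1]
tcp [ 0.4644 -0.0559  0.2039] dp [-0.0002  0.0026  0.0418] F [-0.2  1.1  0.1] t 11.18
rot [-0.      0.0001  0.0002]
local tcp [-83.1  -1.3] 203.9 gap -0.001
```

```bash
python3 -m crank '[{"dp":[0,0.002,0.02],"delta_rot":[0,0,0],"fingers":-1},{"dp":[0,0,0.022],"delta_rot":[0,0,0],"fingers":-1},{"dp":[0,0,0],"delta_rot":[0,0,0],"fingers":-1}]' | egrep 'pos|^force'
for i in 1 2 3 4; do python3 -m crank '[{"dp":[0,0,0.004],"delta_rot":[0,0,0],"fingers":-1},{"dp":[0,0,0],"delta_rot":[0,0,0],"fingers":-1}]' | egrep 'pos|^force'; done
```

```text
tcp_pos: [0.4623, -0.0525, 0.1815]
force: [-0.5, -0.2, -0.1]
tcp_pos: [0.4636, -0.0532, 0.1808]
force: [0.0, 0.2, -0.2]
tcp_pos: [0.464, -0.0536, 0.1791]
force: [-0.7, -0.3, 0.2]
tcp_pos: [0.4645, -0.0537, 0.1779]
force: [-0.7, 2.7, 10.1]
tcp_pos: [0.4649, -0.0537, 0.177]
force: [-2.2, 2.3, 20.5]
```

The middle one is firm as well. Now the right.

```bash
python3 -m crank '[{"dp":[0,0,-0.03],"delta_rot":[0,0,0],"fingers":-1},{"dp":[0,0,-0.03],"delta_rot":[0,0,0],"fingers":-1},{"dp":[0,-0.05,0],"delta_rot":[0,0,0],"fingers":-1},{"dp":[0,-0.05,0],"delta_rot":[0,0,0],"fingers":-1},{"dp":[0,-0.05,0],"delta_rot":[0,0,0],"fingers":-1},{"dp":[0,0,0.02],"delta_rot":[0,0,0],"fingers":-1},{"dp":[0,0,0.018],"delta_rot":[0,0,0],"fingers":-1},{"dp":[0,0,0],"delta_rot":[0,0,0],"fingers":-1},{"dp":[0,0,0],"delta_rot":[0,0,0],"fingers":-1}]' | egrep 'pos|^force'
python3 -c "
from h import *; L(-83,-75,181)"
for i in 1 2 3 4 5 6; do python3 -m crank '[{"dp":[0,0,0.004],"delta_rot":[0,0,0],"fingers":-1},{"dp":[0,0,0],"delta_rot":[0,0,0],"fingers":-1}]' | egrep 'pos|^force'; done
```

```text
tcp_pos: [0.4764, -0.1268, 0.1852]
force: [-0.6, -0.1, -0.3]
tcp [ 0.4764 -0.1268  0.1852] dp [-0.0015 -0.0036  0.0084] F [-0.6 -0.1 -0.3] t 12.85
rot [ 0.0003 -0.0004  0.0006]
local tcp [-83.8 -73.2] 185.2 gap 0.001
tcp_pos: [0.4771, -0.1269, 0.1838]
force: [0.6, 0.3, -0.0]
tcp_pos: [0.4773, -0.1272, 0.1819]
force: [0.5, -0.1, 0.9]
tcp_pos: [0.4773, -0.1275, 0.1798]
force: [-0.5, -0.5, -0.4]
tcp_pos: [0.4773, -0.1276, 0.1777]
force: [0.9, -0.3, 0.3]
tcp_pos: [0.4774, -0.1277, 0.1758]
force: [-0.1, 0.5, 1.8]
tcp_pos: [0.4775, -0.1277, 0.1739]
force: [-0.3, 0.0, 3.5]
```

```bash
for i in 1 2; do python3 -m crank '[{"dp":[0,0,0.004],"delta_rot":[0,0,0],"fingers":-1},{"dp":[0,0,0],"delta_rot":[0,0,0],"fingers":-1}]' | egrep 'pos|^force'; done
python3 -m crank '[{"dp":[0,0,-0.03],"delta_rot":[0,0,0],"fingers":-1},{"dp":[0,0,-0.04],"delta_rot":[0,0,0],"fingers":-1},{"dp":[0,0,-0.04],"delta_rot":[0,0,0],"fingers":-1},{"dp":[-0.03,0,0],"delta_rot":[0,0,0],"fingers":-0.3},{"dp":[-0.03,0,0],"delta_rot":[0,0,0],"fingers":-0.3},{"dp":[0,0,0],"delta_rot":[0,0,0],"fingers":-0.3},{"dp":[0,0,0],"delta_rot":[0,0,0],"fingers":-0.3}]'
python3 look.py w6
python3 -c "
from h import *; L(-39,-75,154)"
```

```text
tcp_pos: [0.4776, -0.1277, 0.1723]
force: [-0.1, 0.7, 7.8]
tcp_pos: [0.4781, -0.1276, 0.1716]
force: [-2.0, 3.1, 18.0]
t: 14.77
tcp_pos: [0.5067, -0.1221, 0.2245]
tool_rot: [-0.09, 0.996, 0.0, -0.0]
force: [-0.2, -0.1, -0.0]
finger_gap: 0.35
gripper_force: 0.0
cap [316. 185.] 3988 ((494.71490478515625, -125.01762390136719), (68.20536804199219, 32.92034912109375), 10.524187088012695) 0.1074 0.1055
cap [434. 186.] 4504 ((481.83428955078125, -51.889434814453125), (68.54837799072266, 33.724552154541016), 10.201416015625) 0.1085 0.1059
cap [553. 187.] 5476 ((468.4061584472656, 21.5888671875), (68.04902648925781, 34.39398193359375), 9.583066940307617) 0.1084 0.1058
0.13 [551. 359.] 3093 [array([556.4,  43. ]), array([76.9, 38.8]), np.float64(60.7)] 0.1298
0.13 [418. 386.] 406 [array([596.4, -36.2]), array([29., 14.]), np.float64(23.4)] 0.1302
0.111 [542. 318.] 1198 [array([541.3,  30.4]), array([22.5, 78.7]), np.float64(5.8)] 0.1108
0.075 [402. 227.] 41146 [array([538.4, -40.9]), array([208.3, 240.4]), np.float64(10.5)] 0.0752
tcp [ 0.5059 -0.122   0.2242] dp [-0.03   -0.0029  0.1404] F [-0.1  1.2  0.2] t 14.82
rot [ 0.0002 -0.0003  0.0007]
local tcp [-53.9 -73.7] 224.2 gap 0.354
```

The right bolt is the loose one: it sank about 6 mm at under 5 N and then hit its stop. Next I grip its tab.

```bash
python3 -m crank '[{"dp":[-0.034,-0.003,0],"delta_rot":[0,0,0],"fingers":-0.3},{"dp":[0,0,0.045],"delta_rot":[0,0,0],"fingers":-0.3},{"dp":[0,0,0.045],"delta_rot":[0,0,0],"fingers":-0.3},{"dp":[0,0,0.03],"delta_rot":[0,0,0],"fingers":-0.3},{"dp":[0,0,0],"delta_rot":[0,0,0],"fingers":-0.3},{"dp":[0,0,0],"delta_rot":[0,0,0],"fingers":-0.3}]' | egrep 'pos|^force'
python3 -c "
from h import *; L(-37,-75,156)"
```

```text
tcp_pos: [0.5224, -0.1204, 0.1639]
force: [0.4, -0.2, 0.5]
tcp [ 0.5224 -0.1204  0.1639] dp [-0.0008  0.0001  0.0158] F [ 0.4 -0.2  0.5] t 15.32
rot [ 0.0004 -0.0005  0.0005]
local tcp [-37.4 -75.1] 163.9 gap 0.347
```

```bash
python3 -m crank '[{"dp":[0,0,0.015],"delta_rot":[0,0,0],"fingers":-0.3},{"dp":[0,0,0],"delta_rot":[0,0,0],"fingers":-0.3},{"dp":[0,0,0],"delta_rot":[0,0,0],"fingers":-1},{"dp":[0,0,0],"delta_rot":[0,0,0],"fingers":-1},{"dp":[0,0,0],"delta_rot":[0,0,0],"fingers":-1},{"dp":[0,0,0],"delta_rot":[0,0,0],"fingers":-1}]' 30
python3 - <<'E'
from h import *
L(-37,-75,156)
s=manip.sense(); x=(C.T@(s['tcp_pos'][:2]-O)*1000)[0]; z=s['tcp_pos'][2]*1000-54
r=np.hypot(x+103,z-88);f=np.degrees(np.arctan2(z-88,x+103)); print(r,f)
p0=None
for t in range(0,91,6):
    p=np.array([-103+r*np.cos(np.radians(t+f)),88+54+r*np.sin(np.radians(t+f))])
    if p0 is not None: print(t,p.round(1),'dp x %.4f z %.4f'%(-(p-p0)[0]/500,-(p-p0)[1]/500))
    p0=p
E
```

```text
t: 15.82
tcp_pos: [0.5239, -0.12, 0.1578]
tool_rot: [-0.09, 0.996, 0.0, 0.0]
force: [2.2, 4.2, 1.2]
finger_gap: 0.106
gripper_force: 31.5
tcp [ 0.5239 -0.12    0.1578] dp [ 0.0024 -0.0002  0.0036] F [2.2 4.2 1.2] t 15.82
rot [0.0001 0.0001 0.0005]
local tcp [-35.8 -74.9] 157.8 gap 0.106
69.01598873052396 13.238873977013686
6 [-37.8 164.7] dp x 0.0040 z -0.0139
12 [-40.6 171.4] dp x 0.0055 z -0.0134
18 [-44.  177.8] dp x 0.0068 z -0.0127
24 [-48.1 183.8] dp x 0.0081 z -0.0119
30 [-52.7 189.3] dp x 0.0093 z -0.0110
36 [-57.9 194.3] dp x 0.0104 z -0.0100
42 [-63.7 198.7] dp x 0.0114 z -0.0088
48 [-69.8 202.5] dp x 0.0123 z -0.0076
54 [-76.3 205.6] dp x 0.0130 z -0.0063
60 [-83.1 208.1] dp x 0.0136 z -0.0049
66 [-90.1 209.8] dp x 0.0140 z -0.0034
72 [-97.3 210.8] dp x 0.0143 z -0.0020
78 [-104.5  211. ] dp x 0.0144 z -0.0004
84 [-111.7  210.5] dp x 0.0144 z 0.0011
90 [-118.8  209.2] dp x 0.0142 z 0.0026
```

Tab gripped (9 mm gap, 31 N). Swinging up.

```bash
python3 -m crank '[{"dp":[0.004,0,-0.014],"delta_rot":[0,0,0],"fingers":-1},{"dp":[0.0055,0,-0.0134],"delta_rot":[0,0,0],"fingers":-1},{"dp":[0.007,0,-0.0127],"delta_rot":[0,0,0],"fingers":-1},{"dp":[0.008,0,-0.012],"delta_rot":[0,0,0],"fingers":-1},{"dp":[0.009,0,-0.011],"delta_rot":[0,0,0],"fingers":-1},{"dp":[0,0,0],"delta_rot":[0,0,0],"fingers":-1},{"dp":[0,0,0],"delta_rot":[0,0,0],"fingers":-1}]'
python3 -c "
from h import *; L(-52.7,-75,189.3)"
```

```text
t: 16.4
tcp_pos: [0.5069, -0.1232, 0.1893]
tool_rot: [-0.089, 0.996, 0.001, -0.0]
force: [1.4, 6.0, -1.0]
finger_gap: 0.105
gripper_force: 32.5
tcp [ 0.5069 -0.1232  0.1893] dp [-0.0007  0.     -0.0001] F [ 1.4  6.  -1. ] t 16.4
rot [ 0.0002 -0.      0.0005]
local tcp [-53. -75.] 189.3 gap 0.105
```

```bash
python3 -m crank '[{"dp":[0.0104,0,-0.01],"delta_rot":[0,0,0],"fingers":-1},{"dp":[0.0114,0,-0.0088],"delta_rot":[0,0,0],"fingers":-1},{"dp":[0.0123,0,-0.0076],"delta_rot":[0,0,0],"fingers":-1},{"dp":[0.013,0,-0.0063],"delta_rot":[0,0,0],"fingers":-1},{"dp":[0.0136,0,-0.005],"delta_rot":[0,0,0],"fingers":-1},{"dp":[0,0,0],"delta_rot":[0,0,0],"fingers":-1},{"dp":[0,0,0],"delta_rot":[0,0,0],"fingers":-1}]'
python3 -c "
from h import *; L(-83.1,-75,208.1)"
```

```text
t: 16.98
tcp_pos: [0.4771, -0.1286, 0.2079]
tool_rot: [-0.089, 0.996, 0.001, -0.0]
force: [0.4, 5.1, 0.5]
finger_gap: 0.107
gripper_force: 32.6
tcp [ 0.4771 -0.1286  0.2079] dp [-0.0005  0.0004 -0.0003] F [0.4 5.1 0.5] t 16.98
rot [ 0.0002 -0.      0.0004]
local tcp [-83.4 -75.2] 207.9 gap 0.107
```

```bash
python3 -m crank '[{"dp":[0.014,0,-0.0034],"delta_rot":[0,0,0],"fingers":-1},{"dp":[0.0143,0,-0.002],"delta_rot":[0,0,0],"fingers":-1},{"dp":[0.0144,0,0],"delta_rot":[0,0,0],"fingers":-1},{"dp":[0.0144,0,0.001],"delta_rot":[0,0,0],"fingers":-1},{"dp":[0.0142,0,0.0026],"delta_rot":[0,0,0],"fingers":-1},{"dp":[0,0,0],"delta_rot":[0,0,0],"fingers":-1},{"dp":[0,0,0],"delta_rot":[0,0,0],"fingers":-1},{"dp":[0,0,0],"delta_rot":[0,0,0],"fingers":-1}]'
python3 look.py w7
python3 - <<'E'
from h import *
L(-118.8,-75,209.2)
m,im,d,P=cloud('side'); save('side2',cv2.resize(im[150:270,240:400],(800,600),interpolation=cv2.INTER_CUBIC))
q=P.reshape(-1,3);q=q[~np.isnan(q[:,0])]; l=np.c_[(q[:,:2]-O)@C*1000,q[:,2]*1000]
b=(abs(l[:,2]-130)<3)&(l[:,0]>0)&(l[:,0]<100)&(abs(l[:,1])<120);print('block',np.percentile(l[b],[1,99],axis=0).round(1),cv2.minAreaRect(l[b][:,:2].astype(np.float32)))
E
```

```text
t: 17.65
tcp_pos: [0.4421, -0.1351, 0.2088]
tool_rot: [-0.09, 0.996, 0.001, -0.0]
force: [1.5, 6.2, 0.8]
finger_gap: 0.111
gripper_force: 32.3
cap [318. 240.] 1389 ((443.159423828125, -134.20079040527344), (4.930459976196289, 32.909400939941406), 9.714629173278809) 0.125 0.1144
cap [434. 278.] 3430 ((466.9747009277344, -54.305633544921875), (39.21289825439453, 33.52788543701172), 10.195633888244629) 0.1083 0.106
cap [547. 289.] 5048 ((468.3951110839844, 22.176517486572266), (68.69367218017578, 33.29380416870117), 11.202527046203613) 0.1081 0.1059
0.075 [269. 254.] 1891 [array([ 486. , -159.7]), array([64.2, 27.3]), np.float64(7.4)] 0.0751
0.075 [472. 279.] 15320 [array([493.5, -17.1]), array([129.3, 177.6]), np.float64(10.3)] 0.0751
0.075 [316. 347.] 1667 [array([ 549.5, -115.6]), array([60. , 28.7]), np.float64(8.9)] 0.0753
tcp [ 0.4421 -0.135   0.2088] dp [-0.0003  0.0007 -0.0008] F [1.8 6.1 0.7] t 17.7
rot [ 0.0002 -0.0001  0.0006]
local tcp [-118.9  -75.4] 208.8 gap 0.106
block [[ 13.8 -11.1 127.6]
 [ 82.5 100.9 132.8]] ((48.524696350097656, 44.84194564819336), (69.30976867675781, 114.80371856689453), 0.15945570170879364)
```

View pics/side2.png

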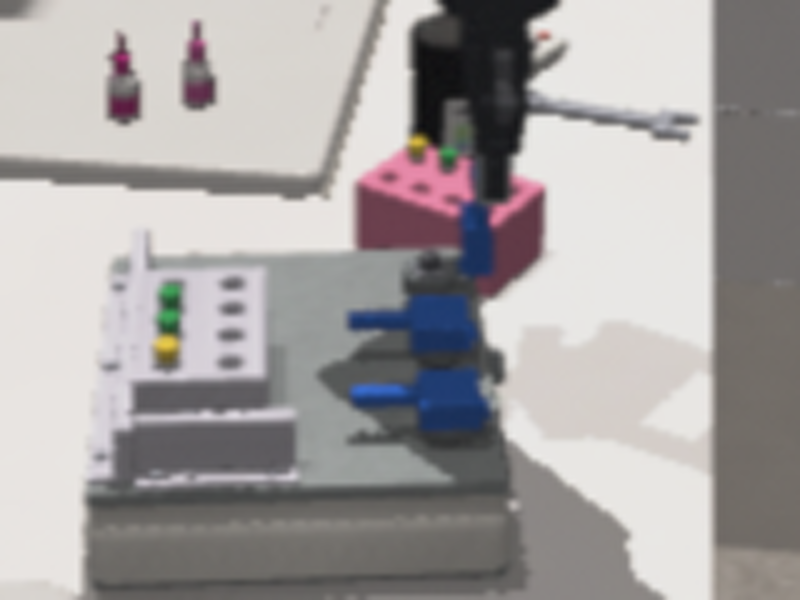

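View pics/w7.png

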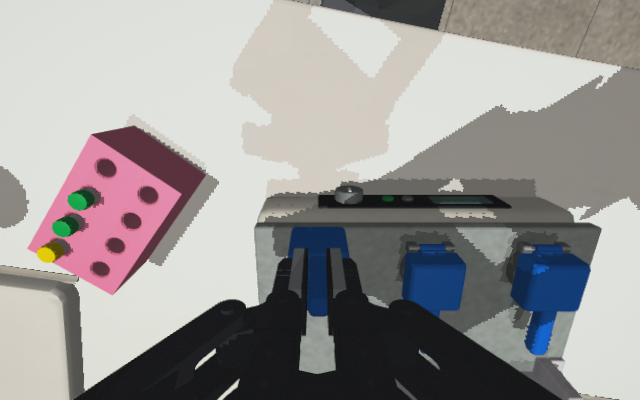

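The side crop shows the block square in the corner at (200,310), the left and middle caps shut, and the right cap upright at (478,240) with the fingers on its tab and its bolt exposed. The wrist view agrees, with the cap at (318,270). Handing in.

```bash
python3 -c "
from h import *; print(manip.sign_off())"
```

```text
the job is handed in; nothing more can be done
None
```

The block is home against both rails, the taps showed the right bolt is the loose one, and I handed the job in with its cap held about upright by the tab; the left and middle caps are shut, and the left tap peaked at about 55 N before I eased off.

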